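Unlock and open the child-safe tablet box

TASK

Open the child-safe box of dishwasher tablets: pinch both release tabs of its knob together, keep them pinched and turn the knob anticlockwise until you feel it come up against its end stop, without forcing it, then let go so that both tabs spring back out and the knob is latched open. Only then slide the cover all the way open to the left, and take your hand away. Leave the tins, jars and crockery round the box where they stand.

Things in the scene. Friction and masses are not known exactly. Their poses are not given: they have to be found in the camera images.
- tablet_box: Heavy, fixed, low metal box, 150 (x) x 320 (y) x 74 mm high. Origin: centre of its underside on the worktop; its y axis runs along its length to the left end. Its left half has a fixed top; its right half is closed by the sliding cover.
- cover (a joint): Travel of the sliding cover in m along the box's +y: 0 shut, 0.120 fully open (end stop). Metal plate 136 x 165 x 6 mm that carries the knob; upper face 72 mm over the worktop. About 2 N of friction; it stays where left. While the knob is locked a bolt under the cover holds it shut; the bolt is clear once the knob has turned 0.85 rad or more.
- cover_lip (a point): Middle of the outer (right-hand, -y) face of the cover's upright lip, 82 mm over the worktop. The lip: 110 mm long (x), 6 mm thick, top 88 mm over the worktop, foot 72 mm; it stands on the cover's right-hand end, 7 mm in from the end of the box, 93 mm from the knob's axis. Pushing it toward +y from the right opens the cover. Axes as the box's; it moves with the cover.
- knob_grip (a point): On the knob's vertical axis, half-way up its two release tabs, 105.5 mm over the worktop. Axes turn with the knob: z up, x to tab_a, -x to tab_b. Fixed hub between the tabs: 18 (x) x 30 (y) mm, top 117 mm over the worktop. Flat round skirt below: radius 40 mm, top 87 mm over the worktop. Nothing else stands above the skirt within 85 mm of the axis.
- knob (a joint): Knob angle in rad, anticlockwise from above positive. Locked at about 0 (play 0.05). Friction 0.04 N m. The open end stop lies anywhere from 0.95 to 1.4: it differs each time, is hidden and must be felt. Only within 0.05 rad short of it can the tabs spring out into the open notches; from there back to the locked place the ring holds them 5 mm in. Load the stop with less than 0.6 N m.
- tab_a (a joint): How far tab_a (knob's +x side) is pressed toward the axis in m: 0 out, 0.008 fully in. Upright paddle 26 mm wide (y), 6 mm thick, 87 to 124 mm over the worktop; the outer faces of the two are 52 mm apart when out, 36 mm when both are fully in. Spring: 3 N to start, 7 N fully in. The knob turns only while both tabs are in by more than 5 mm.
- tab_b (a joint): The same for the like tab_b (knob's -x side).
- mug: Striped mug, 90 x 120 x 88 mm, loose, bystander left of the box. Origin: centre of its underside.
- tin: Small food tin, 75 mm diameter, 58 mm high, loose, bystander right of the box. Origin: centre of its underside.
- salt: Salt shaker, 44 mm diameter, 90 mm high, loose, bystander behind the box. Origin: centre of its underside.
- spice: Square spice bottle, 40 x 40 x 98 mm, loose, bystander behind the box. Origin: centre of its underside.
- jam: Jam jar, 68 mm diameter, 84 mm high, loose, bystander behind the box. Origin: centre of its underside.

How it is judged:
By the outcome, as a careful person would: the job done as asked, in the order asked, and still so for the second after the job is handed in, with the robot touching nothing.
It also fails if it takes over 64 s, if anything falls off the work surface, if the arm or the gripper's body presses on something with over 40 N, if the wrist force passes 120 N, or if a joint passes its speed limit or range.

ROBOT

A 6-joint arm with a two-finger parallel gripper is mounted at the origin on a cart in front of the work surface, level with it; the furniture and walls round the work are solid. World frame = base frame: x ahead of the robot, y to its left, z up, the work surface at z = 0. Lengths are in m, angles in rad, forces in N, time in s.
With the tool pointing down it reaches from about 0.2 to 0.875 m from the base axis. Payload 3.4 kg.
Tool frame: the origin (TCP) lies between the finger pads; the fingertips stand 25 mm ahead of it and the grasp point (between the pads) lies 6 mm ahead of it; z points along the fingers, y is the line along which they close (so a half turn about z gives the same grasp; the last joint's range is limited). The gripper opens to 94 mm and grips with 3 to 60 N. Pads are 16 mm wide; open, the fingers measure 119 mm over their backs; the gripper's body (75 mm by 177 mm) begins 78 mm behind the grasp point.
Start: joints at [1.122, 0.276, 1.505, -0, 1.361, -0.121], TCP at [0.185, 0.544, 0.23] pointing down, gripper open.
Joint ranges: [-2.89, 2.89], [-0.75, 2.08], [0.22, 2.7], [-1.18, 4.32], [0.11, 2.71], [-2.7, 2.7]. Speed limits (rad/s): [2.57, 2.57, 3.14, 3.14, 3.14, 3.14].

INTERFACE

Orientations are given as a unit quaternion [x, y, z, w].
In Python, from plant import robot, vision gives the robot as it stands.
- The arm moves only by the tool arm_command, never from a script. Its argument "increments" is a list of rows, each a list of 3 entries, a list of its own where there are three numbers: the opening, from -1 (shut) to 1 (fully open), then the shift along the tool's x, y, z in cm, then the turn, a rotation vector about the tool's x, y, z in degrees. In form: [[hand, [tx, ty, tz], [rx, ry, rz]], ...]. A call has 1 to 8 rows; each row is the pose to reach, as a shift and turn from the pose commanded when the call began, along the tool's axes at that moment; what a row does not reach only later rows make up. A row lasts 1/10 s, in which the tool goes at most 50 mm and 8.59 degrees, less where a joint would pass 70% of its speed; a pose out of reach is approached as far as the arm can. A call with a gripper value outside its range is refused whole. The fingers move at their own pace and stop on an object; "newtons" is the grip in N (left out, the last holds). Time passes only in rows, so rows that repeat a pose let the fingers close. It gives the time, the measured TCP pose, the force, the opening and the grip force at its end, in the units of the state.
- robot.sense(): the state, without advancing time (a new reading comes with each control period).
- vision.capture(name): name is "scene" or "top" or "wrist"; returns the picture (420x560x3 uint8, blue, green, red); there is no depth.
- vision.get_calibration(name): a dict with "K" (3x3 intrinsics, pixels), "dist" ([k1, k2, p1, p2, k3] as OpenCV has them; the pictures are not rectified), "pose" (4x4, takes a point from camera to world coordinates). Camera axes: x right, y down, z forward; pixel columns grow to the right and rows downward; lengths in m; the calibration is good to about 2 mm. A picture is of the moment at which its call begins: read the wrist's pose just before it. get_calibration takes no time and is no camera call; for the wrist camera it gives the pose at the moment of the call.
- robot.close_job(): hands the job in; it is judged then, once.
The state is a dict: "time": time; "q": joint angles; "joint_velocities": joint speeds; "tau": joint torques, N m; "tool_pos": TCP position; "orientation": TCP orientation; "force": force on the tool from outside, world axes, zero at the start; "ft_torque": the same for the moment, N m; "grip_width": finger opening in m; "grasp_force": force on a finger pad.
Only numpy, scipy, OpenCV 4.12 (cv2) and the standard library are available. Lean on these libraries where they do the work, as an engineer would, in place of code of your own. Each camera call takes 0.05 s, during which the arm holds its last target. There are 200 camera calls.

## Working session

There is one attempt and no reset: what is moved stays moved. The work goes in short steps, Python scripts to look and compute and a tool call to move; the robot and the scene stay as the last step left them, time stands still between calls to the robot, and variables do not carry over. Pictures are saved under pics/ and viewed, at most 10 in all, crops included, and the job is handed in when it is done.

Besides the shell and the picture viewer there is one more tool, called after "Request:" in YAML: its name, and indented under it one key for each argument. arm_command: Moves the arm, as the interface text tells. Its arguments: {"type":"object","properties":{"increments":{"type":"array","items":{"type":"array"}},"newtons":{"type":"number"}},"required":["increments"]}

```bash
mkdir -p pics; python3 - <<'E'
from plant import robot, vision
import cv2,numpy as np
s=robot.sense();print(s)
for n in("scene","top"):
    cv2.imwrite(f"pics/{n}0.png",vision.capture(n));c=vision.get_calibration(n);print(n,c)
E
```

```text
{'time': 0.0, 'q': array([ 1.12197511e+00,  2.76544787e-01,  1.50612625e+00,  8.33665949e-06,
        1.36069159e+00, -1.21024976e-01]), 'joint_velocities': array([ 0.00050727, -0.0008443 ,  0.00070078,  0.00015947, -0.00048779,
       -0.00044416]), 'tau': array([ 1.39839858e-04, -4.04561841e+01, -2.37232393e+01,  7.01771281e-02,
        3.45021731e-02, -1.41454384e-04]), 'tool_pos': array([0.18491059, 0.54389908, 0.22963608]), 'orientation': array([ 1.63166114e-01,  9.86598214e-01, -8.48163773e-04, -2.52667592e-04]), 'force': array([ 1.23510552, -1.08400133,  0.07536709]), 'ft_torque': array([-0.02977847, -0.01745087, -0.00026918]), 'grasp_force': 0.0, 'grip_width': 0.09397980843587515}
scene {'K': array([[485.9189763 ,   0.        , 279.84683102],
       [  0.        , 485.9189763 , 214.41529325],
       [  0.        ,   0.        ,   1.        ]]), 'dist': array([-0.05291827,  0.        ,  0.        ,  0.        ,  0.        ]), 'pose': array([[ 0.58953955, -0.5539889 ,  0.587826  , -0.11424255],
       [-0.80757228, -0.41906035,  0.41498848, -0.41437915],
       [ 0.01643556, -0.71936411, -0.69443873,  0.89387648],
       [ 0.        ,  0.        ,  0.        ,  1.        ]])}
top {'K': array([[426.75562534,   0.        , 278.30664279],
       [  0.        , 426.75562534, 209.84748573],
       [  0.        ,   0.        ,   1.        ]]), 'dist': array([-0.06629201,  0.        ,  0.        ,  0.        ,  0.        ]), 'pose': array([[-7.19740336e-04, -9.94573938e-01,  1.04029632e-01,
         4.35331616e-01],
       [-9.99984010e-01,  1.32315800e-04, -5.65349479e-03,
         6.96589454e-02],
       [ 5.60905381e-03, -1.04032037e-01, -9.94558130e-01,
         1.15928695e+00],
       [ 0.00000000e+00,  0.00000000e+00,  0.00000000e+00,
         1.00000000e+00]])}
```

View pics/scene0.png

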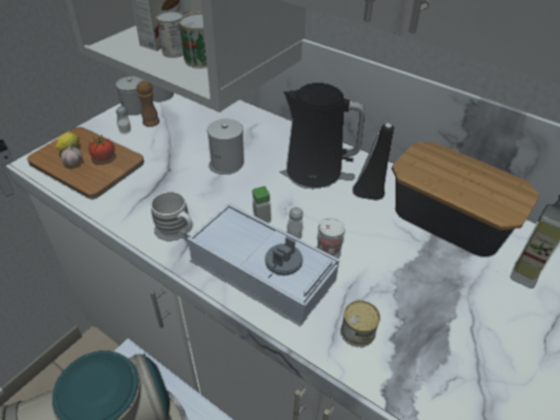

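View pics/top0.png

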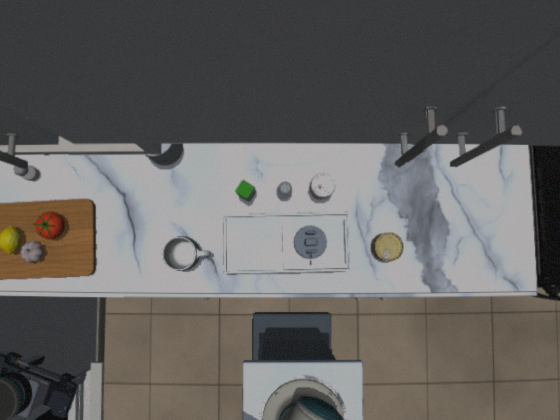

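The pictures show the box around (287,243) in the top view, with the knob at (310,242). The tin is at (388,247) and the mug at (183,253).

```bash
cat > h.py <<'E'
import numpy as np,cv2
from plant import robot,vision
def ray(cal,uv,z):
    """world points on plane z for pixels uv"""
    n=cv2.undistortPoints(np.array(uv,float).reshape(-1,1,2),cal["K"],cal["dist"]).reshape(-1,2)
    P=cal["pose"];d=np.c_[n,np.ones(len(n))]@P[:3,:3].T
    return P[:3,3]+d*((z-P[2,3])/d[:,2])[:,None]
def proj(cal,X):
    T=np.linalg.inv(cal["pose"]);r=cv2.Rodrigues(T[:3,:3])[0]
    return cv2.projectPoints(np.array(X,float).reshape(-1,1,3),r,T[:3,3],cal["K"],cal["dist"])[0].reshape(-1,2)
E
python3 - <<'E'
from h import *
c=vision.get_calibration("top");im=cv2.imread("pics/top0.png")
cv2.imwrite("pics/crop.png",cv2.resize(im[200:285,215:365],None,fx=5.3,fy=5.3,interpolation=cv2.INTER_CUBIC))
print(ray(c,[(310,240)],.117),ray(c,[(310,242)],.087),ray(c,[(223,216),(347,212),(348,270),(226,274)],.074),ray(c,[(388,246)],.058))
E
```

```text
[[ 0.47035761 -0.0135584   0.117     ]] [[ 0.46635294 -0.01591487  0.087     ]] [[ 0.53306973  0.20476717  0.074     ]
 [ 0.54328222 -0.11253041  0.074     ]
 [ 0.39581729 -0.11272083  0.074     ]
 [ 0.38619696  0.19552353  0.074     ]] [[ 0.45640561 -0.2204499   0.058     ]]
```

View pics/crop.png

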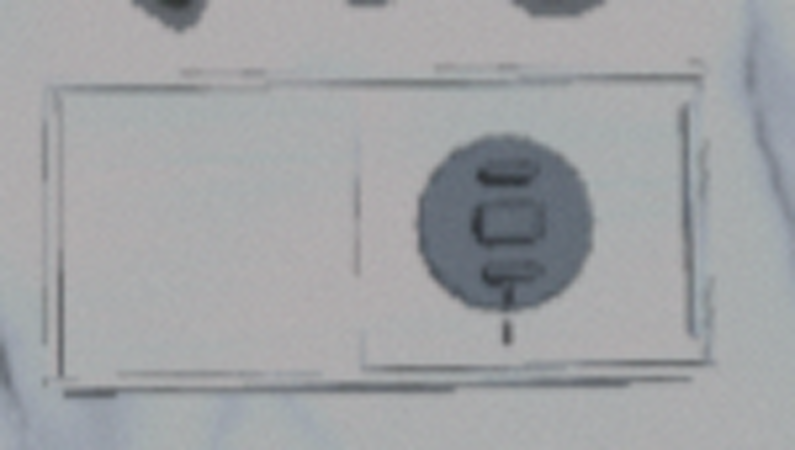

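The box yaw is about 0.03 rad and the knob is at about (0.467, -0.016). The tabs lie along the box's x. I'll move above it.

```bash
cat >> h.py <<'E'
from scipy.spatial.transform import Rotation as R
def down(yaw):
    y=np.array([np.cos(yaw),np.sin(yaw),0]);z=np.array([0,0,-1.]);return R.from_matrix(np.c_[np.cross(y,z),y,z])
def go(p,yaw):
    s=robot.sense();R0=R.from_quat(s["orientation"])
    print("t",s["time"],"shift cm",np.round(R0.inv().apply(np.array(p)-s["tool_pos"])*100,2),"rot deg",np.round(np.degrees((R0.inv()*down(yaw)).as_rotvec()),2))
def st():
    s=robot.sense();R0=R.from_quat(s["orientation"]);y=R0.apply([0,1,0])
    print(s["time"],"p",np.round(s["tool_pos"],4),"yaw",round(np.arctan2(y[1],y[0]),4),"tilt",np.round(R0.apply([0,0,1])[:2],4),"F",np.round(s["force"],2),"M",np.round(s["ft_torque"],3),"w",round(s["grip_width"],4),"g",round(s["grasp_force"],1))
E
python3 - <<'E'
from h import *
st();go((.467,-.0158,.21),.03)
E
```

```text
0.1 p [0.1849 0.544  0.2297] yaw 1.243 tilt [-0.0007 -0.0014] F [-0.45 -0.12  0.58] M [-0.036  0.011 -0.068] w 0.0941 g 0.0
t 0.1 shift cm [-44.73 -43.91   2.03] rot deg [-9.00e-02  4.00e-02  6.95e+01]
```

Request:
arm_command:
  increments:
    - [1, [-44.7, -43.9, 2.0], [0, 0, 69.5]]
    - [1, [-44.7, -43.9, 2.0], [0, 0, 69.5]]
    - [1, [-44.7, -43.9, 2.0], [0, 0, 69.5]]
    - [1, [-44.7, -43.9, 2.0], [0, 0, 69.5]]
    - [1, [-44.7, -43.9, 2.0], [0, 0, 69.5]]
    - [1, [-44.7, -43.9, 2.0], [0, 0, 69.5]]
    - [1, [-44.7, -43.9, 2.0], [0, 0, 69.5]]
    - [1, [-44.7, -43.9, 2.0], [0, 0, 69.5]]

```text
time: 0.9
tool_pos: [0.3652, 0.1855, 0.2176]
orientation: [0.694, 0.72, 0.0, -0.0]
force: [1.4, 0.2, 0.9]
grip_width: 0.094
grasp_force: 0.0
```

```bash
python3 - <<'E'
from h import *
st();go((.467,-.0158,.21),.03)
E
```

```text
0.9 p [0.3652 0.1855 0.2176] yaw 0.0372 tilt [0.0002 0.0002] F [1.37 0.16 0.93] M [-0.07   0.077 -0.039] w 0.094 g 0.0
t 0.9 shift cm [-20.49   9.42   0.76] rot deg [ 0.01 -0.01  0.41]
```

Request:
arm_command:
  increments:
    - [1, [-20.5, 9.4, 0.7], [0, 0, 0.4]]
    - [1, [-20.5, 9.4, 0.7], [0, 0, 0.4]]
    - [1, [-20.5, 9.4, 0.7], [0, 0, 0.4]]
    - [1, [-20.5, 9.4, 0.7], [0, 0, 0.4]]
    - [1, [-20.5, 9.4, 0.7], [0, 0, 0.4]]
    - [1, [-20.5, 9.4, 0.7], [0, 0, 0.4]]
    - [1, [-20.5, 9.4, 0.7], [0, 0, 0.4]]

```text
time: 1.6
tool_pos: [0.4671, -0.0133, 0.2102]
orientation: [0.695, 0.719, -0.0, -0.001]
force: [-0.2, -0.1, -0.2]
grip_width: 0.094
grasp_force: 0.0
```

```bash
python3 - <<'E'
from h import *
st();go((.467,-.0158,.21),.03)
c=vision.get_calibration("wrist");im=vision.capture("wrist")
K=np.array([.467,-.0158,0]);ry=R.from_rotvec([0,0,.03])
P=[K+ry.apply(v) for v in [(.026,0,.124),(-.026,0,.124),(.026,.013,.124),(-.026,-.013,.124),(0,0,.117),(.04,0,.087),(-.04,0,.087),(0,.04,.087),(0,-.04,.087),(0,-.093,.088)]]
for u in proj(c,P): cv2.circle(im,tuple(int(round(a)) for a in u),2,(0,0,255),-1)
cv2.imwrite("pics/w1.png",im)
E
```

```text
1.6 p [ 0.4671 -0.0133  0.2102] yaw 0.0345 tilt [-0.0018  0.0011] F [-0.23 -0.15 -0.21] M [-0.037  0.061  0.   ] w 0.094 g 0.0
t 1.6 shift cm [-0.25 -0.02  0.02] rot deg [-0.1  -0.07  0.26]
```

View pics/w1.png

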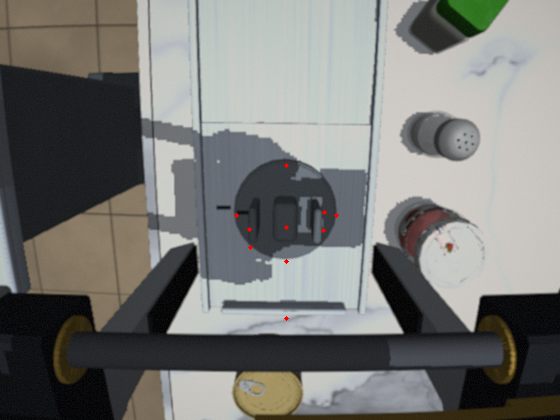

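The wrist view shows the skirt centre near (286,209) and the lip near (283,305). My prediction is about 5 px low, so I'll recheck once the arm has settled.

```bash
python3 - <<'E'
from h import *
st()
t=vision.get_calibration("top");print("top lip",ray(t,[(344.0,221),(345.3,261)],.085))
for i in range(3):
    vision.capture("top")
st();c=vision.get_calibration("wrist");im=vision.capture("wrist")
g=cv2.cvtColor(im,cv2.COLOR_BGR2GRAY)
print(c["pose"].round(4).tolist())
cv2.imwrite("pics/w2.png",cv2.resize(im[140:330,180:400],None,fx=3.1,fy=3.1,interpolation=cv2.INTER_CUBIC))
E
```

```text
1.65 p [ 0.4668 -0.0127  0.2103] yaw 0.0359 tilt [-0.0016  0.0011] F [-0.2  -1.36 -0.37] M [-0.05  0.06  0.06] w 0.0943 g 0.0
top lip [[ 0.51930337 -0.10266648  0.085     ]
 [ 0.41866742 -0.10440377  0.085     ]]
1.8 p [ 0.467  -0.0121  0.2108] yaw 0.0379 tilt [-0.0002  0.0004] F [-0.33  0.54  0.26] M [-0.034  0.078 -0.032] w 0.0939 g 0.0
[[0.9993, 0.0365, 0.0092, 0.463], [0.0377, -0.965, -0.2595, 0.0641], [-0.0006, 0.2596, -0.9657, 0.3642], [0.0, 0.0, 0.0, 1.0]]
```

View pics/w2.png

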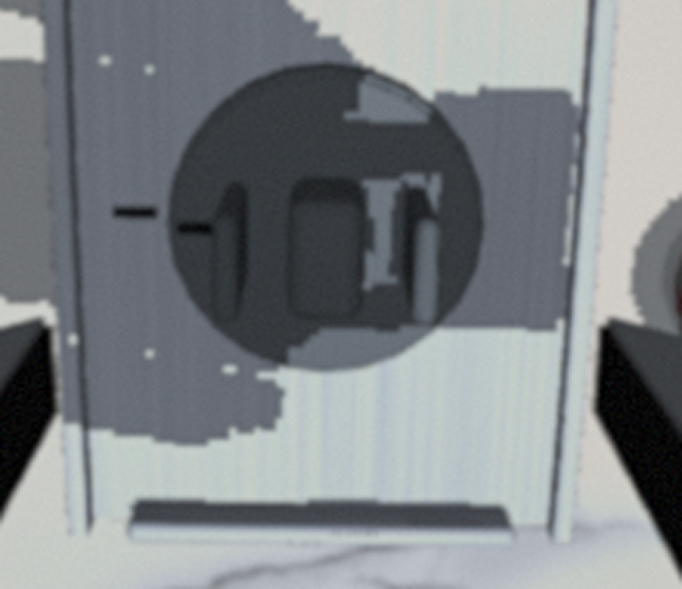

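```bash
python3 - <<'E'
from h import *
c=vision.get_calibration("wrist")
f=lambda L,z:print(z,ray(c,[(180+a/3.1-.3,140+b/3.1-.3) for a,b in L],z).round(4).tolist())
f([(326,217),(168,217),(484,217),(326,63),(326,371)],.087);f([(327,256)],.117);f([(227,268),(426,272)],.124);f([(130,533),(512,533)],.088)
f([(72,200),(88,520),(586,60),(554,530)],.074)
s=vision.get_calibration("scene");im=cv2.imread("pics/scene0.png")
K=np.array([.467,-.0135,0]);ry=R.from_rotvec([0,0,.03])
for k in ("top","scene"):
    print(k,proj(vision.get_calibration(k),[K+ry.apply(v) for v in [(0,0,.087),(.04,0,.087),(-.04,0,.087),(0,.04,.087),(0,-.04,.087),(-.055,-.093,.088),(.055,-.093,.088)]]).round(1).tolist())
cv2.imwrite("pics/s2.png",cv2.resize(im[205:320,180:345],None,fx=4.8,fy=4.8,interpolation=cv2.INTER_CUBIC))
E
```

```text
0.087 [[0.4661, -0.0104, 0.087], [0.4252, -0.012, 0.087], [0.5069, -0.0089, 0.087], [0.4646, 0.0293, 0.087], [0.4677, -0.0532, 0.087]]
0.117 [[0.4663, -0.0117, 0.117]]
0.124 [[0.4437, -0.0133, 0.124], [0.4888, -0.0125, 0.124]]
0.088 [[0.4145, -0.1042, 0.088], [0.5218, -0.1001, 0.088]]
0.074 [[0.3974, -0.0118, 0.074], [0.3996, -0.109, 0.074], [0.5326, 0.0312, 0.074], [0.5372, -0.1071, 0.074]]
top [[309.0, 241.7], [308.4, 225.8], [309.6, 257.8], [293.1, 242.2], [324.9, 241.2], [347.0, 262.6], [345.0, 218.7]]
scene [[282.4, 255.5], [292.4, 244.6], [272.0, 267.0], [267.6, 247.7], [297.7, 263.6], [304.8, 291.4], [331.6, 258.2]]
```

View pics/s2.png

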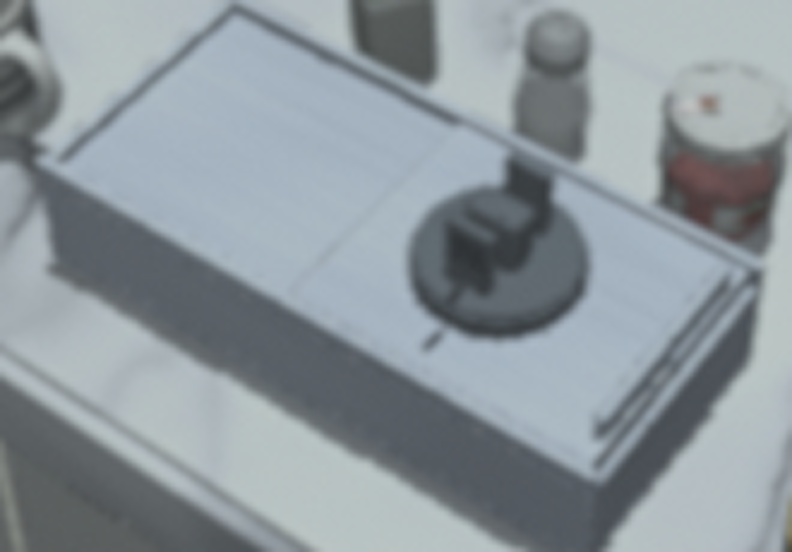

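Scene and top give y of about -0.018 and -0.0155, and the wrist gives -0.0115. I'll use y = -0.0145, x = 0.4665 and yaw 0.03, then descend with the tips at 92 mm.

```bash
python3 - <<'E'
from h import *
st();go((.4665,-.0145,.117),.03)
E
```

```text
1.85 p [ 0.4671 -0.0122  0.2108] yaw 0.038 tilt [0.     0.0003] F [ 0.58  0.1  -0.11] M [-0.052  0.089  0.062] w 0.094 g 0.0
t 1.85 shift cm [-0.23 -0.07  9.38] rot deg [ 0.   -0.02  0.46]
```

Request:
arm_command:
  increments:
    - [1, [-0.2, -0.1, 4], [0, 0, 0.5]]
    - [1, [-0.2, -0.1, 7], [0, 0, 0.5]]
    - [1, [-0.2, -0.1, 8.5], [0, 0, 0.5]]
    - [1, [-0.2, -0.1, 9.4], [0, 0, 0.5]]
    - [1, [-0.2, -0.1, 9.4], [0, 0, 0.5]]
    - [1, [-0.2, -0.1, 9.4], [0, 0, 0.5]]
    - [1, [-0.2, -0.1, 9.4], [0, 0, 0.5]]
  newtons: 14

```text
time: 2.55
tool_pos: [0.4677, -0.0154, 0.1178]
orientation: [0.697, 0.717, 0.001, 0.001]
force: [0.1, -0.9, -0.7]
grip_width: 0.0941
grasp_force: 0.0
```

```bash
python3 - <<'E'
from h import *
st();go((.4665,-.0145,.117),.03)
E
```

```text
2.55 p [ 0.4677 -0.0154  0.1178] yaw 0.0276 tilt [ 0.0024 -0.0003] F [ 0.07 -0.87 -0.68] M [-0.063  0.027 -0.007] w 0.0941 g 0.0
t 2.55 shift cm [ 0.09 -0.12  0.08] rot deg [ 0.13  0.02 -0.14]
```

Request:
arm_command:
  increments:
    - [-1, [0, -0.1, 0], [0, 0, 0]]
    - [-1, [0, -0.1, 0], [0, 0, 0]]
    - [-1, [0, -0.1, 0], [0, 0, 0]]
    - [-1, [0, -0.1, 0], [0, 0, 0]]
    - [-1, [0, -0.1, 0], [0, 0, 0]]
    - [-1, [0, -0.1, 0], [0, 0, 0]]
    - [-1, [0, -0.1, 0], [0, 0, 0]]
    - [-1, [0, -0.1, 0], [0, 0, 0]]
  newtons: 14

```text
time: 3.35
tool_pos: [0.4669, -0.0155, 0.117]
orientation: [0.697, 0.717, 0.001, 0.001]
force: [1.1, -0.4, -0.2]
grip_width: 0.0354
grasp_force: 14.0
```

```bash
python3 - <<'E'
from h import *
st()
E
```

```text
3.35 p [ 0.4669 -0.0155  0.117 ] yaw 0.0271 tilt [0.0024 0.0001] F [ 1.06 -0.37 -0.18] M [-0.061 -0.175 -0.034] w 0.0354 g 14.0
```

Both tabs are fully in and the grip is centred. Turning now.

Request:
arm_command:
  increments:
    - [-1, [0, 0, 0], [0, 0, -5]]
    - [-1, [0, 0, 0], [0, 0, -11]]
    - [-1, [0, 0, 0], [0, 0, -17]]
    - [-1, [0, 0, 0], [0, 0, -23]]
    - [-1, [0, 0, 0], [0, 0, -29]]
    - [-1, [0, 0, 0], [0, 0, -35]]
    - [-1, [0, 0, 0], [0, 0, -41]]
    - [-1, [0, 0, 0], [0, 0, -46]]

```text
time: 4.15
tool_pos: [0.4674, -0.0153, 0.117]
orientation: [0.36, 0.933, 0.001, 0.002]
force: [2.9, 1.0, -1.1]
grip_width: 0.0352
grasp_force: 14.0
```

```bash
python3 - <<'E'
from h import *
st()
E
```

```text
4.15 p [ 0.4674 -0.0153  0.117 ] yaw 0.8334 tilt [0.0034 0.0005] F [ 2.86  1.02 -1.13] M [ 0.166 -0.572 -0.038] w 0.0352 g 14.0
```

Request:
arm_command:
  increments:
    - [-1, [0, 0, 0], [0, 0, -2]]
    - [-1, [0, 0, 0], [0, 0, -4]]
    - [-1, [0, 0, 0], [0, 0, -5]]
    - [-1, [0, 0, 0], [0, 0, -5]]

```text
time: 4.55
tool_pos: [0.4674, -0.0152, 0.117]
orientation: [0.321, 0.947, 0.001, 0.001]
force: [5.0, 2.0, -0.9]
grip_width: 0.0357
grasp_force: 14.0
```

```bash
python3 -c "
from h import *
st()"
```

```text
4.55 p [ 0.4674 -0.0152  0.117 ] yaw 0.9168 tilt [0.0033 0.0006] F [ 5.02  1.98 -0.92] M [ 0.351 -0.928  0.001] w 0.0357 g 14.0
```

Request:
arm_command:
  increments:
    - [-1, [0, 0, 0], [0, 0, -1]]
    - [-1, [0, 0, 0], [0, 0, -2]]
    - [-1, [0, 0, 0], [0, 0, -2]]

```text
time: 4.85
tool_pos: [0.4674, -0.0152, 0.117]
orientation: [0.305, 0.952, 0.001, 0.002]
force: [4.9, 1.9, -1.0]
grip_width: 0.0352
grasp_force: 14.0
```

```bash
python3 -c "
from h import *
st()"
```

```text
4.85 p [ 0.4674 -0.0152  0.117 ] yaw 0.9516 tilt [0.0034 0.0006] F [ 4.9   1.87 -0.99] M [ 0.372 -0.938 -0.016] w 0.0352 g 14.0
```

Request:
arm_command:
  increments:
    - [-1, [0, 0, 0], [0, 0, -1]]
    - [-1, [0, 0, 0], [0, 0, -2]]
    - [-1, [0, 0, 0], [0, 0, -2]]

```text
time: 5.15
tool_pos: [0.4674, -0.0152, 0.117]
orientation: [0.288, 0.958, 0.001, 0.002]
force: [4.5, 1.8, -0.9]
grip_width: 0.0355
grasp_force: 14.0
```

```bash
python3 -c "
from h import *
st()"
```

```text
5.15 p [ 0.4674 -0.0152  0.117 ] yaw 0.9858 tilt [0.0035 0.0007] F [ 4.49  1.84 -0.94] M [ 0.347 -0.945 -0.201] w 0.0355 g 14.0
```

Request:
arm_command:
  increments:
    - [-1, [0, 0, 0], [0, 0, -1]]
    - [-1, [0, 0, 0], [0, 0, -2]]
    - [-1, [0, 0, 0], [0, 0, -2]]

```text
time: 5.45
tool_pos: [0.4675, -0.0152, 0.117]
orientation: [0.272, 0.962, 0.001, 0.002]
force: [5.1, 2.0, -1.1]
grip_width: 0.0357
grasp_force: 14.3
```

```bash
python3 -c "
from h import *
st()"
```

```text
5.45 p [ 0.4675 -0.0152  0.117 ] yaw 1.0195 tilt [0.0037 0.0009] F [ 5.13  1.97 -1.11] M [ 0.276 -0.995 -0.586] w 0.0357 g 14.3
```

The stop is reached: Mz has risen steadily from about yaw 0.97. I'll ease back to a light load.

Request:
arm_command:
  increments:
    - [-1, [0, 0, 0], [0, 0, 1.5]]
    - [-1, [0, 0, 0], [0, 0, 2.2]]
    - [-1, [0, 0, 0], [0, 0, 2.2]]

```text
time: 5.75
tool_pos: [0.4675, -0.0152, 0.117]
orientation: [0.29, 0.957, 0.001, 0.002]
force: [5.4, 1.6, -1.4]
grip_width: 0.0357
grasp_force: 14.0
```

```bash
python3 -c "
from h import *
st()"
```

```text
5.75 p [ 0.4675 -0.0152  0.117 ] yaw 0.9822 tilt [0.0036 0.0006] F [ 5.36  1.64 -1.37] M [ 0.347 -1.013 -0.068] w 0.0357 g 14.0
```

Request:
arm_command:
  increments:
    - [1, [0, 0, 0], [0, 0, 0]]
    - [1, [0, 0, 0], [0, 0, 0]]
    - [1, [0, 0, 0], [0, 0, 0]]
    - [1, [0, 0, 0], [0, 0, 0]]
    - [1, [0, 0, 0], [0, 0, 0]]
    - [1, [0, 0, 0], [0, 0, 0]]
    - [1, [0, 0, -6], [0, 0, 0]]
    - [1, [0, 0, -9], [0, 0, 0]]

```text
time: 6.55
tool_pos: [0.4647, -0.0153, 0.2073]
orientation: [0.289, 0.957, -0.0, -0.002]
force: [0.9, -0.5, -0.2]
grip_width: 0.0932
grasp_force: 0.0
```

```bash
python3 - <<'E'
from h import *
vision.capture("top");vision.capture("top")
st();c=vision.get_calibration("wrist");im=vision.capture("wrist")
cv2.imwrite("pics/w3.png",im)
E
```

```text
6.65 p [ 0.4689 -0.016   0.2117] yaw 0.9839 tilt [ 0.0099 -0.0018] F [-0.02 -1.02  0.79] M [-0.04  -0.009  0.017] w 0.0939 g 0.0
```

View pics/w3.png

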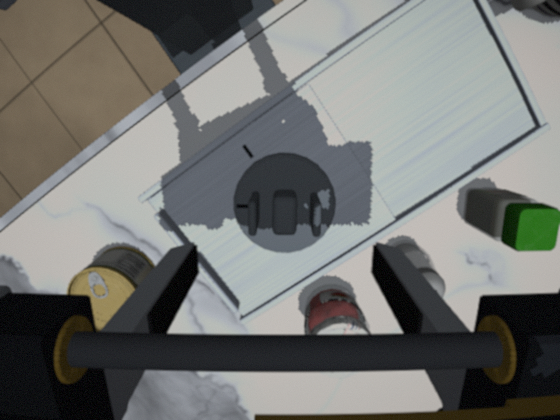

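Both tabs are out again (outer spacing about 75 px, as at the start) with the knob turned. Next I close the hand and go behind the lip.

```bash
python3 - <<'E'
from h import *
st();go((.4705,-.145,.20),.03)
E
```

```text
6.7 p [ 0.4671 -0.0157  0.209 ] yaw 0.9838 tilt [ 0.0051 -0.0009] F [ 0.11  0.02 -0.51] M [-0.037 -0.007 -0.005] w 0.0936 g 0.0
t 6.7 shift cm [ -7.44 -10.58   0.92] rot deg [ 0.24  0.2  54.65]
```

Request:
arm_command:
  increments:
    - [-1, [-7.4, -10.6, 0.8], [0, 0, 54.6]]
    - [-1, [-7.4, -10.6, 0.8], [0, 0, 54.6]]
    - [-1, [-7.4, -10.6, 0.8], [0, 0, 54.6]]
    - [-1, [-7.4, -10.6, 0.8], [0, 0, 54.6]]
    - [-1, [-7.4, -10.6, 0.8], [0, 0, 54.6]]
    - [-1, [-7.4, -10.6, 0.8], [0, 0, 54.6]]
    - [-1, [-7.4, -10.6, 0.8], [0, 0, 54.6]]
    - [-1, [-7.4, -10.6, 0.8], [0, 0, 54.6]]

```text
time: 7.5
tool_pos: [0.4674, -0.1442, 0.1969]
orientation: [0.696, 0.718, -0.001, -0.002]
force: [-0.1, 0.8, -0.1]
grip_width: 0.0336
grasp_force: 0.0
```

Request:
arm_command:
  increments:
    - [-1, [0, 0, 0], [0, 0, 0]]
    - [-1, [0, 0, 0], [0, 0, 0]]
    - [-1, [0, 0, 0], [0, 0, 0]]

```text
time: 7.8
tool_pos: [0.4685, -0.1446, 0.1984]
orientation: [0.696, 0.718, -0.0, -0.0]
force: [0.2, -0.2, -0.2]
grip_width: 0.0093
grasp_force: 0.0
```

```bash
python3 - <<'E'
from h import *
st();go((.4705,-.145,.1045),.03)
E
```

```text
7.8 p [ 0.4685 -0.1446  0.1984] yaw 0.0313 tilt [-0.0005  0.0004] F [ 0.25 -0.21 -0.25] M [-0.05   0.062 -0.081] w 0.0093 g 0.0
t 7.8 shift cm [-0.05  0.2   9.39] rot deg [-0.03 -0.02  0.08]
```

Request:
arm_command:
  increments:
    - [-1, [0, 0.2, 3], [0, 0, 0]]
    - [-1, [0, 0.2, 6], [0, 0, 0]]
    - [-1, [0, 0.2, 8], [0, 0, 0]]
    - [-1, [0, 0.2, 9], [0, 0, 0]]
    - [-1, [0, 0.2, 9.4], [0, 0, 0]]
    - [-1, [0, 0.2, 9.4], [0, 0, 0]]
    - [-1, [0, 0.2, 9.4], [0, 0, 0]]
    - [-1, [0, 0.2, 9.4], [0, 0, 0]]

```text
time: 8.6
tool_pos: [0.4714, -0.145, 0.1057]
orientation: [0.696, 0.718, 0.0, 0.001]
force: [0.7, 1.1, 0.2]
grip_width: 0.0006
grasp_force: 0.0
```

```bash
python3 - <<'E'
from h import *
st();cv2.imwrite("pics/s3.png",cv2.resize(vision.capture("scene")[195:345,170:400],None,fx=3.4,fy=3.4))
E
```

```text
8.6 p [ 0.4714 -0.145   0.1057] yaw 0.0308 tilt [ 0.002  -0.0008] F [0.68 1.08 0.21] M [-0.023  0.06   0.045] w 0.0006 g 0.0
```

View pics/s3.png

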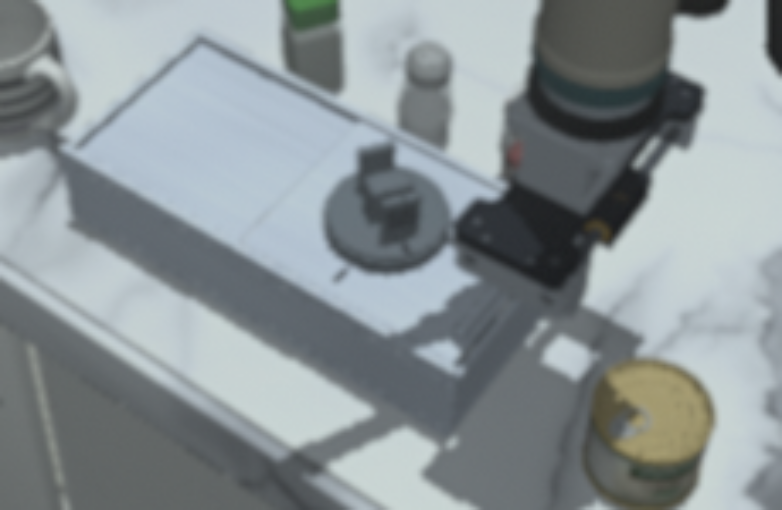

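The tool is behind the lip, clear of the tin. The knob's tabs are visibly out.

Request:
arm_command:
  increments:
    - [-1, [-1, 0, 0], [0, 0, 0]]
    - [-1, [-2, 0, 0], [0, 0, 0]]
    - [-1, [-2.5, 0, 0], [0, 0, 0]]
    - [-1, [-3, 0, 0], [0, 0, 0]]
    - [-1, [-3.5, 0, 0], [0, 0, 0]]
    - [-1, [-4.5, 0, 0], [0, 0, 0]]
    - [-1, [-5.5, 0, 0], [0, 0, 0]]
    - [-1, [-6.5, 0, 0], [0, 0, 0]]

```text
time: 9.45
tool_pos: [0.4728, -0.2106, 0.1047]
orientation: [0.696, 0.718, 0.0, 0.0]
force: [-0.6, 0.4, 1.0]
grip_width: 0.0
grasp_force: 0.0
```

```bash
python3 -c "
from h import *
st()"
```

```text
9.45 p [ 0.4728 -0.2106  0.1047] yaw 0.0308 tilt [ 0.0001 -0.    ] F [-0.63  0.39  1.  ] M [-0.041  0.058  0.027] w 0.0 g 0.0
```

I had the sign backwards: tool +x is world +y. Nothing was touched, because the tips are at 79 mm and the tin is 58 mm high. Now I push the right way.

Request:
arm_command:
  increments:
    - [-1, [3, 0, 0], [0, 0, 0]]
    - [-1, [6, 0, 0], [0, 0, 0]]
    - [-1, [8, 0, 0], [0, 0, 0]]
    - [-1, [8.7, 0, 0], [0, 0, 0]]
    - [-1, [9.4, 0, 0], [0, 0, 0]]
    - [-1, [10.2, 0, 0], [0, 0, 0]]
    - [-1, [11, 0, 0], [0, 0, 0]]
    - [-1, [12, 0, 0], [0, 0, 0]]

```text
time: 10.25
tool_pos: [0.4695, -0.0901, 0.1048]
orientation: [0.696, 0.718, -0.0, 0.001]
force: [0.3, -2.4, 0.3]
grip_width: 0.0005
grasp_force: 1.2
```

```bash
python3 -c "
from h import *
st()"
```

```text
10.25 p [ 0.4695 -0.0901  0.1048] yaw 0.03 tilt [ 0.0009 -0.0009] F [ 0.29 -2.4   0.31] M [-0.515  0.024 -0.015] w 0.0005 g 1.2
```

Request:
arm_command:
  increments:
    - [-1, [1, 0, 0], [0, 0, 0]]
    - [-1, [2, 0, 0], [0, 0, 0]]
    - [-1, [3, 0, 0], [0, 0, 0]]
    - [-1, [4, 0, 0], [0, 0, 0]]
    - [-1, [5, 0, 0], [0, 0, 0]]
    - [-1, [6, 0, 0], [0, 0, 0]]
    - [-1, [7, 0, 0], [0, 0, 0]]
    - [-1, [8, 0, 0], [0, 0, 0]]

```text
time: 11.05
tool_pos: [0.4667, -0.0089, 0.1048]
orientation: [0.696, 0.718, 0.0, 0.0]
force: [2.8, -2.5, 0.7]
grip_width: 0.001
grasp_force: 1.2
```

Request:
arm_command:
  increments:
    - [-1, [0.3, 0, 0], [0, 0, 0]]
    - [-1, [0.5, 0, 0], [0, 0, 0]]
    - [-1, [0.5, 0, 0], [0, 0, 0]]

```text
time: 11.35
tool_pos: [0.4655, -0.0041, 0.1045]
orientation: [0.696, 0.718, -0.0, -0.001]
force: [-0.2, 0.7, 0.7]
grip_width: 0.0005
grasp_force: 0.0
```

```bash
python3 -c "
from h import *
st()"
```

```text
11.35 p [ 0.4655 -0.0041  0.1045] yaw 0.0309 tilt [-0.0018  0.001 ] F [-0.18  0.7   0.69] M [-0.107  0.115  0.025] w 0.0005 g 0.0
```

Request:
arm_command:
  increments:
    - [-1, [0.2, 0, 0], [0, 0, 0]]
    - [-1, [0.4, 0, 0], [0, 0, 0]]
    - [-1, [0.4, 0, 0], [0, 0, 0]]

```text
time: 11.65
tool_pos: [0.4655, -0.0006, 0.1044]
orientation: [0.696, 0.718, -0.0, -0.001]
force: [-0.7, -1.5, 0.4]
grip_width: 0.0007
grasp_force: 0.7
```

Request:
arm_command:
  increments:
    - [-1, [0.1, 0, 0], [0, 0, 0]]
    - [-1, [0.3, 0, 0], [0, 0, 0]]
    - [-1, [0.3, 0, 0], [0, 0, 0]]

```text
time: 11.95
tool_pos: [0.4657, 0.0026, 0.1045]
orientation: [0.696, 0.718, -0.0, -0.001]
force: [-0.9, -1.7, -0.7]
grip_width: 0.0007
grasp_force: 0.6
```

Request:
arm_command:
  increments:
    - [-1, [0.1, 0, 0], [0, 0, 0]]
    - [-1, [0.2, 0, 0], [0, 0, 0]]
    - [-1, [0.3, 0, 0], [0, 0, 0]]
    - [-1, [0.3, 0, 0], [0, 0, 0]]

```text
time: 12.35
tool_pos: [0.4658, 0.003, 0.1046]
orientation: [0.695, 0.719, -0.002, 0.001]
force: [-2.2, -9.5, -1.2]
grip_width: 0.0003
grasp_force: 4.4
```

Request:
arm_command:
  increments:
    - [-1, [0.1, 0, 0], [0, 0, 0]]
    - [-1, [0.2, 0, 0], [0, 0, 0]]
    - [-1, [0.2, 0, 0], [0, 0, 0]]

```text
time: 12.65
tool_pos: [0.4658, 0.0032, 0.1046]
orientation: [0.695, 0.719, -0.003, 0.003]
force: [-2.3, -14.3, -1.1]
grip_width: 0.0006
grasp_force: 7.0
```

The force has risen to 14 N with no further motion, which is the cover's end stop. Backing off and lifting away.

Request:
arm_command:
  increments:
    - [-1, [-1, 0, 0], [0, 0, 0]]
    - [-1, [-2.5, 0, 0], [0, 0, 0]]
    - [-1, [-4, 0, 0], [0, 0, 0]]
    - [-1, [-4, 0, -3], [0, 0, 0]]
    - [-1, [-4, 0, -7], [0, 0, 0]]
    - [-1, [-5, 0, -11], [0, 0, 0]]
    - [-1, [-8, 0, -15], [0, 0, 0]]
    - [-1, [-10, 0, -17], [0, 0, 0]]

```text
time: 13.45
tool_pos: [0.4713, -0.0935, 0.2787]
orientation: [0.696, 0.718, 0.002, 0.003]
force: [0.6, 0.6, -0.4]
grip_width: 0.0004
grasp_force: 0.0
```

Request:
arm_command:
  increments:
    - [-1, [-5, -5, 0], [0, 0, 0]]
    - [-1, [-10, -10, 0], [0, 0, 0]]
    - [-1, [-12, -12, 0], [0, 0, 0]]
    - [-1, [-12, -12, 0], [0, 0, 0]]

```text
time: 13.85
tool_pos: [0.3512, -0.2181, 0.2751]
orientation: [0.697, 0.717, 0.0, 0.001]
force: [1.3, -0.2, 0.8]
grip_width: 0.0004
grasp_force: 0.0
```

```bash
python3 - <<'E'
from h import *
st();cv2.imwrite("pics/t4.png",cv2.resize(vision.capture("top")[170:300,160:420],None,fx=3,fy=3,interpolation=cv2.INTER_CUBIC))
E
```

```text
13.85 p [ 0.3512 -0.2181  0.2751] yaw 0.0278 tilt [ 0.0015 -0.0006] F [ 1.3  -0.21  0.79] M [-0.05   0.036  0.008] w 0.0004 g 0.0
```

View pics/t4.png

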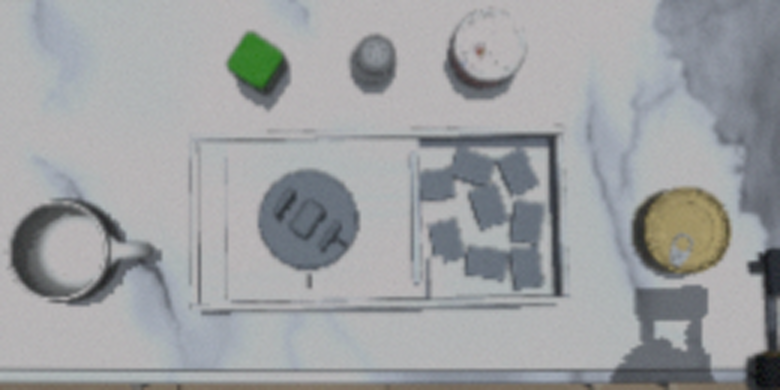

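The cover is fully open: the knob is at crop (308,218), shifted by about 120 mm. The tabs are out and the bystanders are where they stood. Handing in.

```bash
python3 -c "
from plant import robot
print(robot.close_job())"
```

```text
the job is handed in; nothing more can be done
None
```

I turned the knob to its end stop, let the tabs spring out, slid the cover fully open and moved the hand clear, then handed the job in at about 14 s. The reading at the stop peaked at 0.586 N m, just under the 0.6 limit (readings wander by about 0.05). The last picture shows the tins, jars and crockery undisturbed.

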